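Lift the weighed canister off the bench scale

ROBOT

A 7-joint arm with a two-finger parallel gripper is mounted at the origin on a cart in front of the work surface, level with it; the furniture and walls round the work are solid. World frame = base frame: x ahead of the robot, y to its left, z up, the work surface at z = 0. Lengths are in m, angles in rad, forces in N, time in s.
With the tool pointing down it reaches from about 0.4 to 0.85 m from the base axis. Payload 10.4 kg.
Tool frame: the origin (TCP) lies midway between the tips of the shut fingers; the grasp point (between the pads) lies 19 mm behind it; x points along the fingers, z is the direction in which the jaws open and shut, and the axes are right-handed (so a half turn about x gives the same grasp; the last joint's range is limited). The gripper opens to 87 mm and grips with 3 to 60 N. Pads are 19 mm wide; open, the fingers measure 117 mm over their backs; the gripper's body (75 mm by 190 mm) begins 51 mm behind the grasp point.
Start: joints at [-1.311, 0.332, -0.065, 1.46, 0.022, 1.35, -0.088], TCP at [0.174, 0.6, 0.195] pointing down, gripper open.
Joint ranges: [-2.6, 2.6], [-0.5, 2.12], [-1.47, 1.34], [0.16, 2.42], [-1.27, 4.41], [0.06, 2.06], [-2.6, 2.6]. Speed limits (rad/s): [2.22, 2.22, 2.79, 2.79, 3.14, 3.14, 3.14].

INTERFACE

Orientations are given as a unit quaternion [x, y, z, w].
In Python, from station import r gives the robot as it stands.
- The arm moves only by the tool drive_tool, never from a script. Its argument "series" is one flat list of numbers, 4 for each row, row after row: the shift along the tool's x, y, z in m, then the turn about the tool's x in degrees. A call has 1 to 20 rows; each row is the pose to reach, as a shift and turn from the pose commanded when the call began, along the tool's axes at that moment; what a row does not reach only later rows make up. A row lasts 1/8 s, in which the tool goes at most 62.5 mm and 10.7 degrees, less where a joint would pass 70% of its speed; a pose out of reach is approached as far as the arm can. A call with a gripper value outside its range is refused whole. "hand" is the finger opening in m, from 0 to 0.087, set as the call begins (left out, the last holds). The fingers move at their own pace and stop on an object; "squeeze" is the grip in N (left out, the last holds). Time passes only in rows, so rows that repeat a pose let the fingers close. It gives the time, the measured TCP pose, the force and the opening at its end, in the units of the state.
- r.state(): the state, without advancing time (a new reading comes with each control period).
- r.camera(name): name is "scene" or "top"; returns a dict with "frame" (400x640x3 uint8, red, green, blue), "K" (3x3 intrinsics, pixels), "R" (3x3) and "t" (3): a world point X has camera coordinates R X + t. Camera axes: x right, y down, z forward; pixel columns grow to the right and rows downward; lengths in m; the calibration is good to about 2 mm. A picture is of the moment at which its call begins. There is no depth.
- r.hand_in(): hands the job in, once; it reports no verdict.
The state is a dict: "clock": time; "qpos": joint angles; "dq": joint speeds; "effort": joint torques, N m; "position": TCP position; "orientation": TCP orientation; "force": force on the tool from outside, world axes, zero at the start; "wrist_torque": the same for the moment, N m; "gripper_width": finger opening in m.
Only numpy, scipy, OpenCV 4.12 (cv2) and the standard library are available. Lean on these libraries where they do the work, as an engineer would, in place of code of your own. Each camera call takes 0.05 s, during which the arm holds its last target.

TASK

The steel canister on the bench scale has been weighed: lift it off (it has a carrying handle) and stand it upright on the round cork mat, wholly on the mat. Do not drop it or tip it over, and leave the smaller canister on the desk where it stands.

Things in the scene. Friction and masses are not known exactly. Their poses are not given: they have to be found in the camera images.
- canister_center (a point): Steel can with dark flat lid, on the scale's pan; 66 mm diameter (lid 69), 80 mm high to the lid top, 0.2 to 0.4 kg. Point: on its axis, 40 mm above its underside; z up. Rigid carrying handle: a level round wooden grip 16 mm thick, along this point's x axis, 56 mm long between two thin uprights; its axis is 82 mm above this point (122 above the underside); 34 mm free between grip and lid.
- scale_pan (a point): Centre of the top of the round steel pan of the bench scale (pan 104 mm diameter, its top 45 mm above the desk). The scale is a low grey box, 150 x 120 mm, fixed to the desk; z is up and its dark display strip lies along its -x edge, 90 mm from this point.
- mat_top (a point): Centre of the top of the round cork mat, a flat disc 112 mm in diameter and 8 mm thick, fixed to the desk, flat and empty (not the ring of tape, which has a hole).
- spare_can_center (a point): The smaller canister, not to be moved: same make, body 52 mm diameter, 58 mm high to its lid, handle grip at 92 mm, standing on the desk itself farther from the robot. This point is on its axis 29 mm above its underside.

How it is judged:
On the way:
1. the canister is lifted clear of the scale's pan, upright (z of canister_center in the frame of scale_pan above 0.05 m and angle between canister_center's own z axis and vertical below 0.5 rad), for 0.2 s.
At the end, for the whole second after the job is handed in: The canister stands still and upright (within 6 degrees) on the cork mat, its axis within 24 mm of the mat's centre (its base wholly on the mat), and the smaller canister is within 20 mm of where it stood (horizontal distance between canister_center and mat_top below 0.024 m and z of canister_center in the frame of mat_top between 0.035 and 0.045 m and angle between canister_center's own z axis and vertical below 0.1 rad and distance of spare_can_center from where it was at the start of the episode below 0.02 m); the robot touches nothing.
It fails at once if the canister is tipped over (more than 45 degrees) (angle between canister_center's own z axis and vertical above 0.785 rad).
It fails at once if the canister is let fall: in the air, touched by nothing, more than 15 mm above the mat's height and away from the pan (contact force between canister and anything else below 0.02 N and z of canister_center in the frame of mat_top above 0.055 m and horizontal distance between canister_center and scale_pan above 0.06 m).
It fails at once if the smaller canister is moved by more than 20 mm (distance of spare_can_center from where it was at the start of the episode above 0.02 m).
It also fails if it takes over 42 s, if anything falls off the work surface, if the arm or the gripper's body presses on something with over 40 N, if the wrist force passes 120 N, or if a joint passes its speed limit or range.

## Working session

There is one attempt and no reset: what is moved stays moved. The work goes in short steps, Python scripts to look and compute and a tool call to move; the robot and the scene stay as the last step left them, time stands still between calls to the robot, and variables do not carry over. Pictures are saved under pics/ and viewed, and the job is handed in when it is done.

Besides the shell and the picture viewer there is one more tool, called in YAML: its name, and indented under it one key for each argument. drive_tool: Moves the arm, as the interface text tells. Its arguments: {"type":"object","properties":{"series":{"type":"array","items":{"type":"number"}},"hand":{"type":"number"},"squeeze":{"type":"number"}},"required":["series"]}

```bash
mkdir -p pics; ls
python3 - <<'E'
from station import r
import cv2, pickle
s=r.state(); print({k:s[k] for k in('clock','position','orientation','force','gripper_width')})
for n in('scene','top'):
    c=r.camera(n); pickle.dump(c,open(n+'0.pkl','wb')); cv2.imwrite(f'pics/{n}0.png',c['frame'][:,:,::-1]); print(n,c['K'],c['R'],c['t'])
E
```

```text
pics
{'clock': 0.0, 'position': array([0.17429768, 0.59977227, 0.19465676]), 'orientation': array([-0.42486124,  0.56584985,  0.42423786,  0.56509213]), 'force': array([-0.43353221, -0.83798195, -0.09885366]), 'gripper_width': 0.08686277597622111}
scene [[369.07918909   0.         318.61465624]
 [  0.         369.07918909 201.7397932 ]
 [  0.           0.           1.        ]] [[ 0.82625381 -0.56307847  0.01572517]
 [-0.30196333 -0.46631792 -0.83148406]
 [ 0.4755237   0.68226844 -0.55532601]] [-0.54679121  0.18000539  0.719482  ]
top [[493.18485675   0.         318.92852688]
 [  0.         493.18485675 198.87712282]
 [  0.           0.           1.        ]] [[-0.00906624 -0.99995411  0.00309424]
 [-0.99072243  0.00856284 -0.13563088]
 [ 0.13559816 -0.00429519 -0.99075461]] [-0.11110054  0.60006014  0.99094326]
```

View pics/scene0.png

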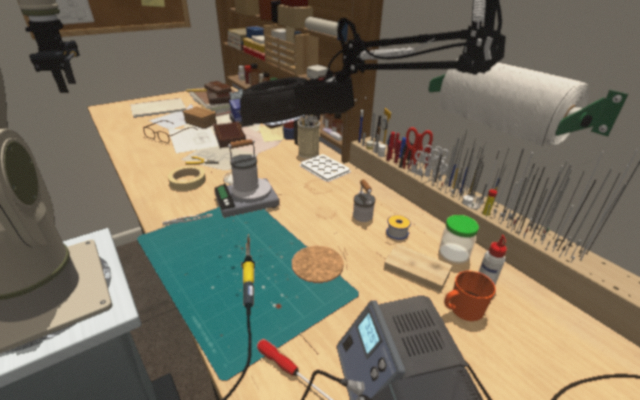

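View pics/top0.png

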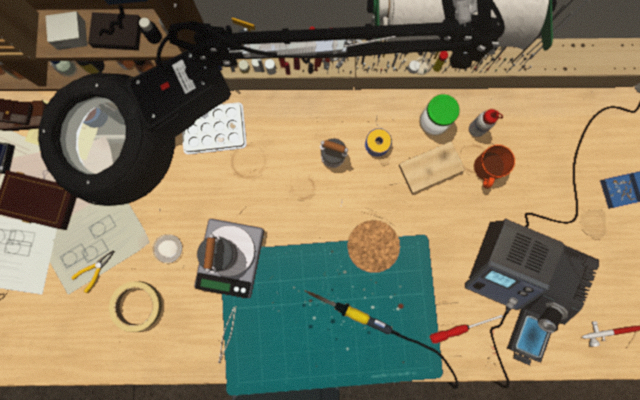

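```bash
cat > h.py <<'E'
import pickle,cv2,numpy as np
def load(n): return pickle.load(open(n+'.pkl','rb'))
def onz(c,u,v,z):
    d=c['R'].T@np.linalg.inv(c['K'])@np.array([u,v,1.]); o=-c['R'].T@c['t']
    return o+d*(z-o[2])/d[2]
def proj(c,X):
    p=c['K']@(c['R']@np.asarray(X,float)+c['t']); return p[:2]/p[2]
def tri(a,pa,b,pb):
    P=[c['K']@np.c_[c['R'],c['t']] for c in(a,b)]
    X=cv2.triangulatePoints(P[0],P[1],np.array(pa,float).reshape(2,1),np.array(pb,float).reshape(2,1)); return (X[:3]/X[3]).ravel()
def crop(c,x0,y0,x1,y1,k,f):
    cv2.imwrite(f,cv2.resize(c['frame'][y0:y1,x0:x1,::-1],None,fx=k,fy=k,interpolation=cv2.INTER_CUBIC))
E
python3 - <<'E'
from h import *
s,t=load('scene0'),load('top0')
crop(t,180,205,280,305,6,'pics/t_scale.png')
crop(s,200,130,300,220,7,'pics/s_scale.png')
crop(t,320,200,430,290,6,'pics/t_mat.png')
for n,X in dict(start=[.174,.6,.195]).items(): print(n,proj(s,X),proj(t,X))
print('mat',onz(t,374,246,.008),onz(s,318.5,264,.008),'scale', onz(t,231,252,.045))
print('spare', onz(t,334,157,.05))
E
```

```text
start [71.80138599 96.54315135] [-109.97561393  443.65200147]
mat [ 0.50111463 -0.23309775  0.008     ] [ 0.49941366 -0.2375822   0.008     ] scale [0.48999758 0.06511899 0.045     ]
spare [ 0.68626332 -0.14880662  0.05      ]
```

```bash
sleep 0
```

```text
(no output)
```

View pics/t_scale.png

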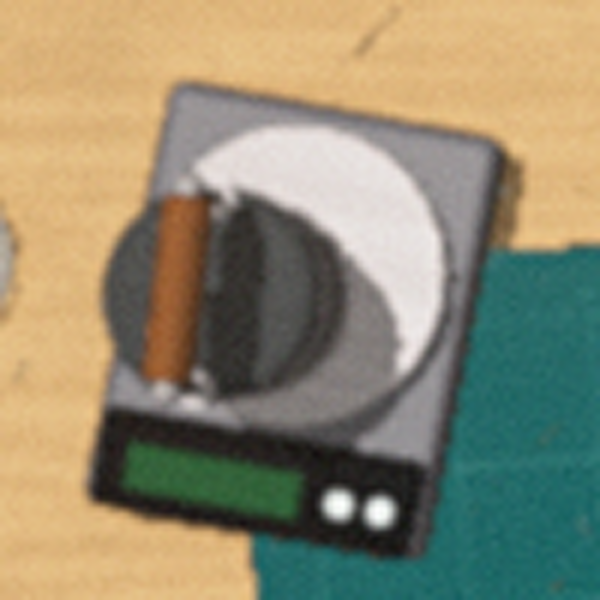

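View pics/s_scale.png

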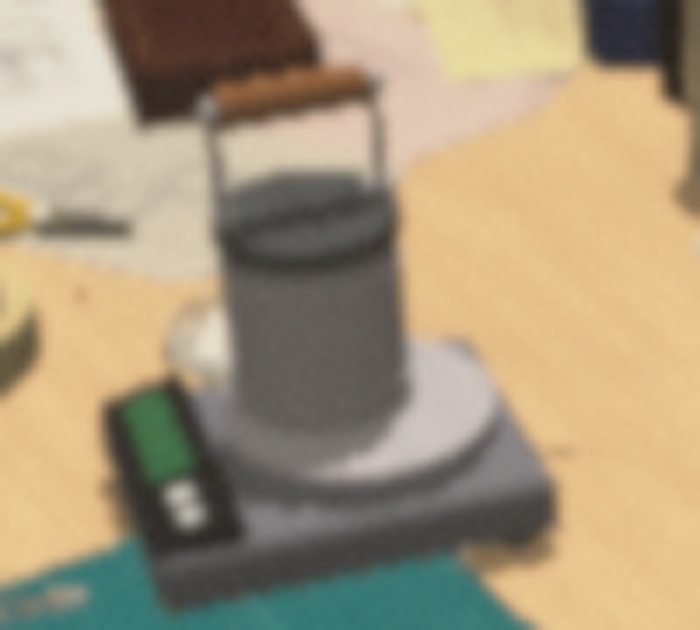

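View pics/t_mat.png

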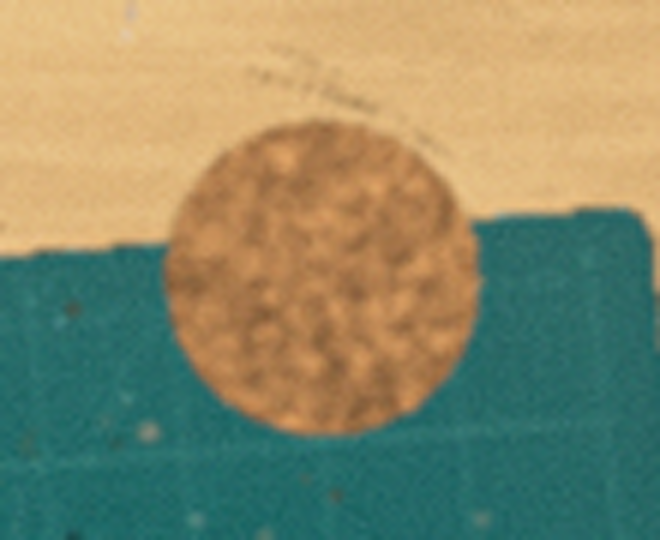

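The top crop shows the wooden grip from about (210,237) to (207.5,268), with the mat at about (373.5,246). In the scene crop the grip runs from (231,144) to (252.5,142).

Run:
```python
from h import *
from scipy.spatial.transform import Rotation as Ro
s,t=load('scene0'),load('top0')
f=lambda x0,y0,k,p:(x0+(p[0]+.5)/k-.5,y0+(p[1]+.5)/k-.5)
T=[f(180,205,6,p) for p in((184,195),(167,380),(176,288))]
S=[f(200,130,7,p) for p in((368,83),(217,98),(292,90))]
for a,b in zip(T,S): print('tri',tri(t,a,s,b),'plane t',onz(t,*a,.167),'plane s',onz(s,*b,.167))
m=f(320,200,6,(323,277.5)); print('mat',onz(t,*m,.008))
# lid ellipse center top: dark lid z=.125
print('lid', onz(t,*f(180,205,6,(226,290)),.125))
o=np.array([-0.42486124,0.56584985,0.42423786,0.56509213]);print(Ro.from_quat(o).as_matrix().round(3))
# pan centre
print('pan',onz(t,*f(180,205,6,(315,280)),.045))
# lamp
crop(s,220,0,520,160,2.6,'pics/s_lamp.png');crop(t,20,0,320,220,2.6,'pics/t_lamp.png')
crop(t,310,130,360,180,8,'pics/t_spare.png')
```

```text
tri [0.51328202 0.08223837 0.16625114] plane t [0.5135594  0.08193666 0.167     ] plane s [0.51204694 0.08097691 0.167     ]
tri [0.45775395 0.08469651 0.17314375] plane t [0.45819267 0.08587791 0.167     ] plane s [0.46168052 0.09786933 0.167     ]
tri [0.48503854 0.08329622 0.17003859] plane t [0.48560804 0.08376199 0.167     ] plane s [0.4867201  0.08996217 0.167     ]
mat [ 0.5014799  -0.23186164  0.008     ]
lid [0.48608066 0.07717068 0.125     ]
[[-0.    -0.96   0.279]
 [-0.001  0.279  0.96 ]
 [-1.    -0.    -0.001]]
pan [0.49150977 0.06291884 0.045     ]
```

View pics/s_lamp.png

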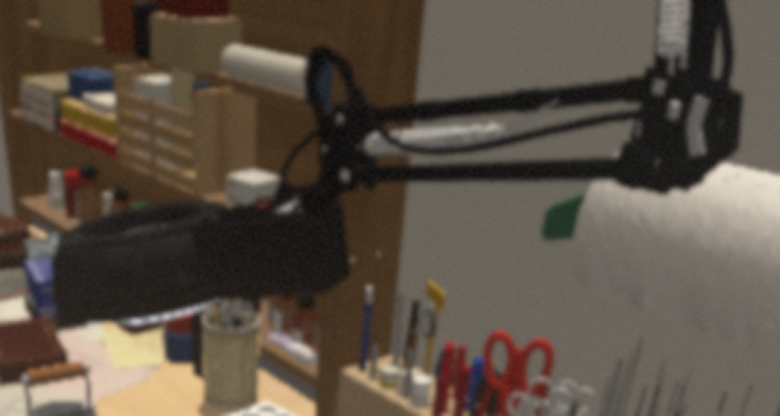

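View pics/t_lamp.png

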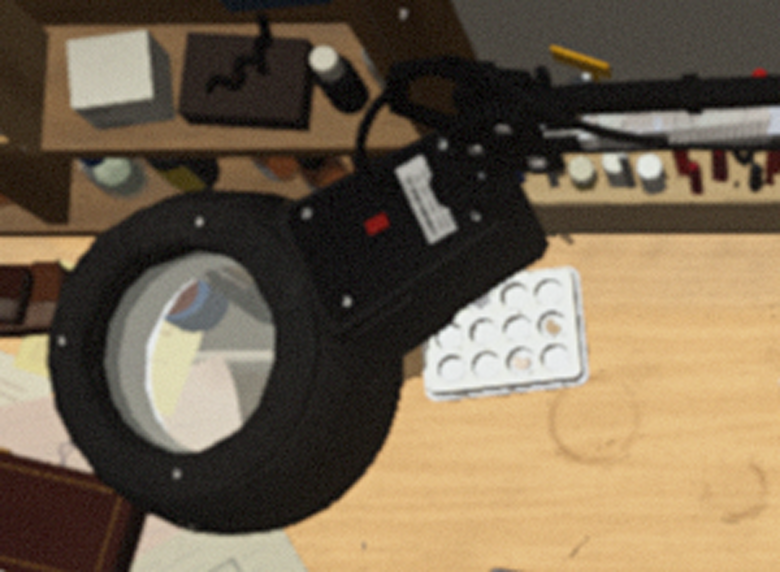

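Run:
```python
from h import *
s,t=load('scene0'),load('top0')
print('corner',tri(t,(229.6,96),s,(352.7,105.8)))
# red marker / ring extents
for z in(.3,.4,.5):
    print(z,'ring bottom',onz(t,112,204,z).round(3),'left',onz(t,40,135,z).round(3),'right',onz(t,176,140,z).round(3),'scene ring leftend',onz(s,243,112,z).round(3),'corner',onz(t,229.6,96,z).round(3))
    c=onz(t,108,140,z); print(' center projected to scene',proj(s,c))
```

```text
corner [0.76839065 0.03472307 0.2231544 ]
0.3 ring bottom [0.558 0.207 0.3  ] left [0.67  0.327 0.3  ] right [0.66  0.111 0.3  ] scene ring leftend [ 0.439 -0.056  0.3  ] corner [0.732 0.027 0.3  ]
 center projected to scene [275.34955422  67.04491737]
0.4 ring bottom [0.545 0.165 0.4  ] left [0.642 0.269 0.4  ] right [0.634 0.082 0.4  ] scene ring leftend [ 0.332 -0.311  0.4  ] corner [0.696 0.009 0.4  ]
 center projected to scene [272.4064252   30.63325648]
0.5 ring bottom [0.532 0.124 0.5  ] left [0.615 0.212 0.5  ] right [0.607 0.052 0.5  ] scene ring leftend [ 0.226 -0.567  0.5  ] corner [ 0.66 -0.01  0.5 ]
 center projected to scene [268.76332053 -14.43832913]
```

View pics/t_spare.png

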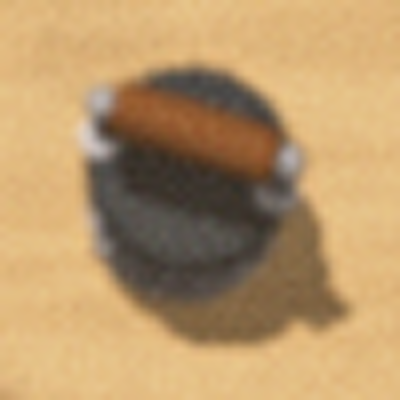

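The lamp head sits low, at z of about 0.2 around (0.68,0.24), so I'll keep to smaller x on the way in. First I'll check the canister pose with a model overlay.

```bash
cat >> h.py <<'E'
def overlay(c,x,y,yaw,z0,k,box,f,tcol=(0,255,0)):
    x0,y0,x1,y1=box
    im=cv2.resize(c['frame'][y0:y1,x0:x1,::-1],None,fx=k,fy=k,interpolation=cv2.INTER_CUBIC)
    P=lambda X:tuple(np.round((proj(c,X)-[x0,y0]+.5)*k-.5).astype(int).tolist())
    a=np.linspace(0,2*np.pi,60)
    def circ(cx,cy,R,z,col): cv2.polylines(im,[np.array([P([cx+R*np.cos(q),cy+R*np.sin(q),z]) for q in a])],False,col,1)
    circ(x,y,.0345,z0+.080,(0,255,0)); circ(x,y,.033,z0,(0,255,255))
    u=np.array([np.cos(yaw),np.sin(yaw),0]); n=np.array([-u[1],u[0],0]); h=np.array([x,y,z0+.122])
    for o in(-.008,.008):
        cv2.line(im,P(h-.028*u+o*n),P(h+.028*u+o*n),(255,0,255),1)
        cv2.line(im,P(h-.028*u+[0,0,o]),P(h+.028*u+[0,0,o]),(255,255,0),1)
    return im,P,circ
E
python3 - <<'E'
from h import *
s,t=load('scene0'),load('top0')
for n,c,b,k in(('t',t,(185,215,265,305),6),('s',s,(210,130,300,220),6)):
    im,P,circ=overlay(c,.486,.082,np.radians(-4),.045,k,b,'')
    circ(.4915,.063,.052,.045,(255,0,0))
    cv2.imwrite(f'pics/ov_{n}.png',im)
E
```

```text
(no output)
```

View pics/ov_t.png

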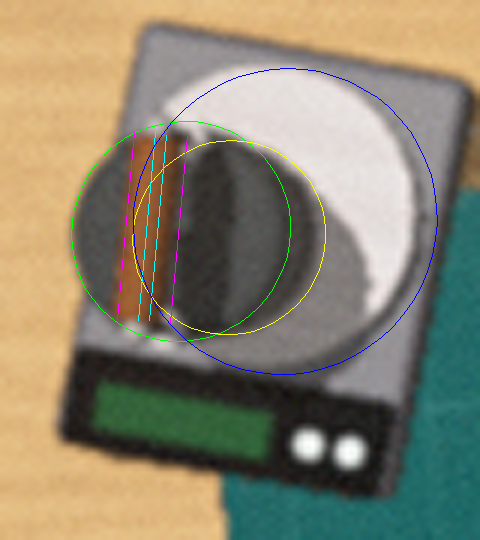

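View pics/ov_s.png

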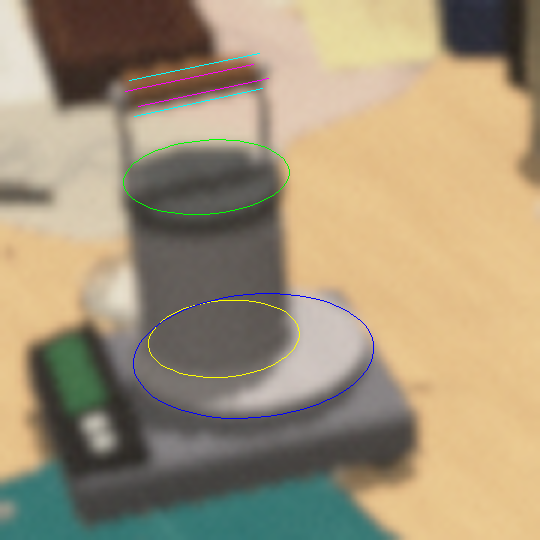

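Run:
```python
from h import *
s,t=load('scene0'),load('top0')
crop(s,222,135,262,185,12,'pics/s_big.png')
for n,c,b in(('s',s,(225,135,262,155)),('t',t,(195,230,220,275))):
    x0,y0,x1,y1=b; f=c['frame'][y0:y1,x0:x1].astype(float)
    m=(f[:,:,0]-f[:,:,2]>45)&(f[:,:,0]<190)&(f[:,:,0]-f[:,:,1]>30)
    n_,L,st,ce=cv2.connectedComponentsWithStats(m.astype(np.uint8)); i=1+np.argmax(st[1:,4])
    yy,xx=np.nonzero(L==i); p=np.c_[xx+x0,yy+y0]; mu=p.mean(0); w,v=np.linalg.eigh(np.cov((p-mu).T)); d=v[:,1]
    pr=(p-mu)@d; print(n,len(p),mu,d,pr.min(),pr.max())
for yaw in(-4,-10,-18):
    u=np.array([np.cos(np.radians(yaw)),np.sin(np.radians(yaw)),0])*.028; h=np.array([.485,.084,.167])
    for c in(s,t): print(yaw,proj(c,h),proj(c,h+u)-proj(c,h-u))
```

```text
s 85 [241.21176471 141.8       ] [-0.98540514  0.17022547] -10.937188353331072 10.437221459800561
t 228 [208.65350877 252.56140351] [-0.12350411  0.99234406] -14.986731811641027 15.401110556190716
-4 [241.65382331 143.44319875] [21.52689322 -4.54917964]
-4 [208.77765836 252.9229706 ] [  2.82073887 -31.11801012]
-10 [241.65382331 143.44319875] [22.24690796 -3.64170449]
-10 [208.77765836 252.9229706 ] [  6.03607195 -30.74942458]
-18 [241.65382331 143.44319875] [22.82702761 -2.37165242]
-18 [208.77765836 252.9229706 ] [ 10.21430889 -29.73512914]
```

View pics/s_big.png

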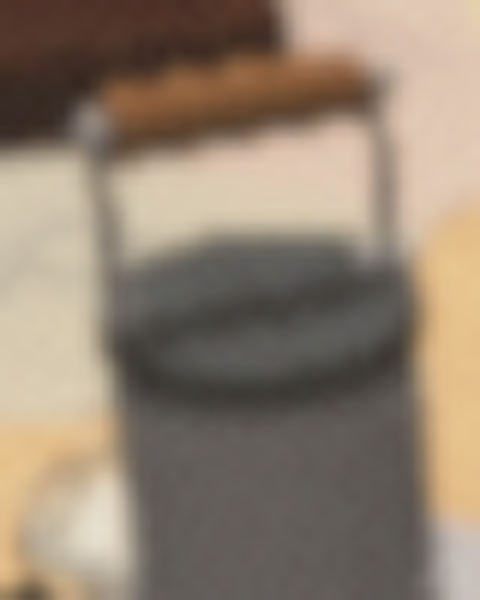

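drive_tool:
  series: [-0.003,-0.004,-0.004,0,-0.01,-0.018,-0.016,0,-0.02,-0.04,-0.037,-1,-0.03,-0.066,-0.061,-2,-0.038,-0.097,-0.09,-3,-0.043,-0.128,-0.118,-4,-0.045,-0.159,-0.147,-5,-0.045,-0.19,-0.176,-6,-0.045,-0.221,-0.204,-7,-0.045,-0.252,-0.233,-8,-0.045,-0.283,-0.261,-9,-0.045,-0.314,-0.29,-9.7,-0.045,-0.345,-0.319,-9.7,-0.045,-0.376,-0.347,-9.7,-0.045,-0.398,-0.368,-9.7,-0.045,-0.416,-0.384,-9.7,-0.045,-0.429,-0.396,-9.7,-0.045,-0.438,-0.4045,-9.7,-0.045,-0.442,-0.4085,-9.7,-0.045,-0.442,-0.4085,-9.7]
  hand: 0.087

```text
clock: 2.6
position: [0.4847, 0.0845, 0.2405]
orientation: [-0.471, 0.528, 0.471, 0.528]
force: [-0.1, 0.4, 0.1]
gripper_width: 0.0869
```

Run:
```python
from station import r
from h import *
from scipy.spatial.transform import Rotation as Ro
s=r.state(); print(s['clock'],s['position'],s['force'],s['qpos'].round(2)); print(Ro.from_quat(s['orientation']).as_matrix().round(3))
for n in('scene','top'):
    c=r.camera(n); pickle.dump(c,open(n+'1.pkl','wb'))
    print(proj(c,s['position']))
s,t=load('scene1'),load('top1')
crop(s,190,60,310,220,5,'pics/s1.png'); crop(t,120,180,260,320,4,'pics/t1.png')
```

```text
2.6 [0.48471681 0.08449836 0.2404998 ] [-0.07852716  0.37535657  0.12656696] [-0.71 -0.    0.45  1.75  0.    1.39  1.19]
[[-0.    -0.994  0.114]
 [ 0.     0.114  0.994]
 [-1.     0.     0.   ]]
[238.34882322 114.8670713 ]
[198.80489879 251.89833468]
```

View pics/s1.png

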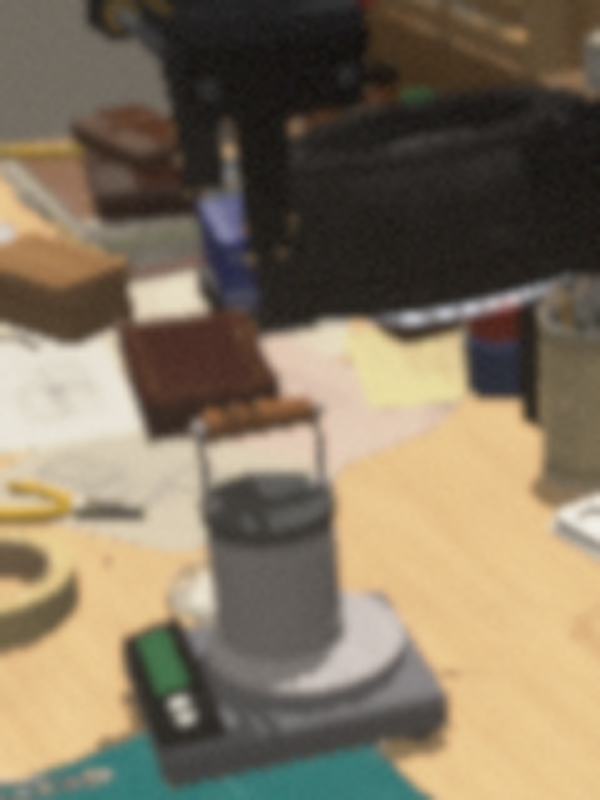

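View pics/t1.png

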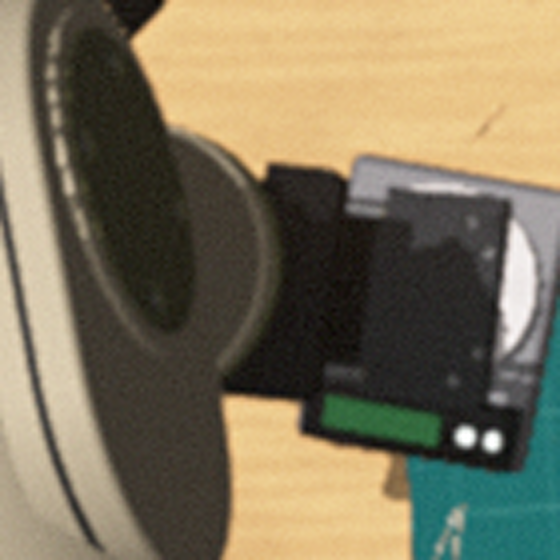

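Run:
```python
from h import *
s,t=load('scene1'),load('top1')
crop(t,0,0,400,300,2,'pics/t1full.png'); crop(s,0,0,400,250,2,'pics/s1full.png')
```

```text
(no output)
```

View pics/t1full.png

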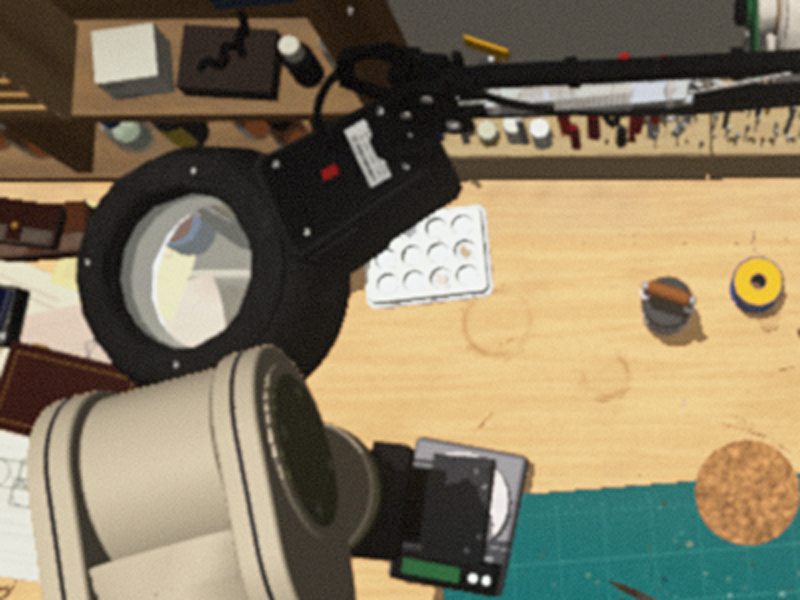

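View pics/s1full.png

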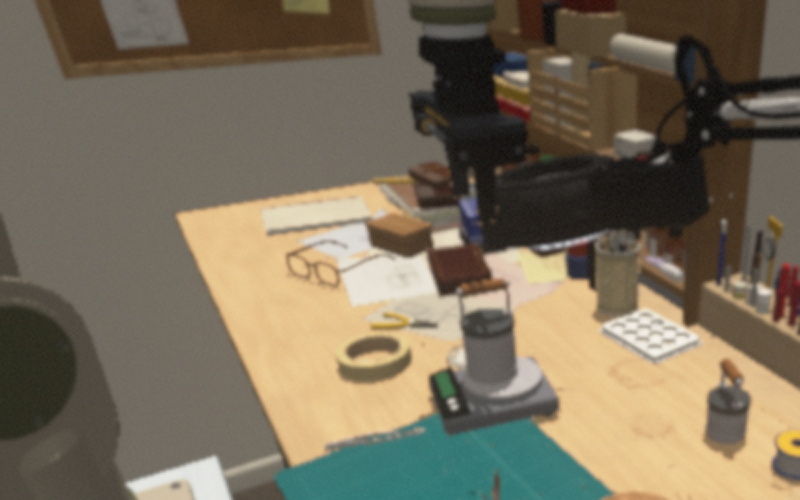

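drive_tool:
  series: [0.008,0,0,0,0.02,0,0,0,0.034,0,0,0,0.048,0,0,0,0.062,0,0,0,0.074,0,0,0,0.083,0,0,0,0.089,0,0,0,0.091,0,0,0,0.091,0,0,0]

```text
clock: 3.95
position: [0.485, 0.0846, 0.1496]
orientation: [-0.471, 0.527, 0.471, 0.528]
force: [0.0, 0.4, -0.6]
gripper_width: 0.0871
```

Run:
```python
from station import r
from h import *
s=r.state(); print(s['clock'],s['position'],s['force'])
c=r.camera('scene'); pickle.dump(c,open('scene2.pkl','wb')); print(proj(c,s['position']))
crop(c,200,80,300,200,6,'pics/s2.png')
```

```text
3.95 [0.48495751 0.08460753 0.14958463] [ 0.02077626  0.39242964 -0.58766164]
[242.23166653 149.74918721]
```

View pics/s2.png

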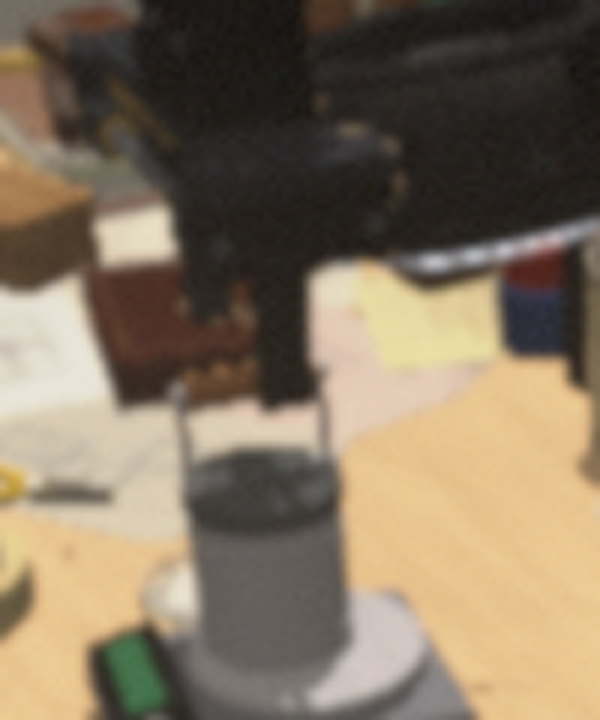

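The near finger is in front of the grip at about (247,146) and the far finger is behind it, so the jaws straddle the grip. Closing now.

drive_tool:
  series: [0,0,0,0,0,0,0,0,0,0,0,0,0,0,0,0,0,0,0,0,0,0,0,0,0,0,0,0,0,0,0,0]
  hand: 0.01
  squeeze: 30

```text
clock: 5.0
position: [0.4848, 0.0846, 0.1494]
orientation: [-0.471, 0.528, 0.471, 0.528]
force: [-0.7, 0.1, -0.1]
gripper_width: 0.0156
```

drive_tool:
  series: [-0.002,0,0,0,-0.006,0,0,0,-0.014,0,0,0,-0.024,0,0,0,-0.035,0,0,0,-0.045,0,0,0,-0.053,0,0,0,-0.058,0,0,0,-0.06,0,0,0,-0.06,0,0,0,-0.06,0,0,0]
  hand: 0
  squeeze: 35

```text
clock: 6.38
position: [0.4847, 0.0845, 0.2091]
orientation: [-0.471, 0.528, 0.471, 0.527]
force: [1.0, 0.4, 0.6]
gripper_width: 0.0007
```

Run:
```python
from station import r
from h import *
from scipy.spatial.transform import Rotation as Ro
s=r.state(); print(s['clock'],s['position'],s['force'],s['wrist_torque'],s['gripper_width']); print(Ro.from_quat(s['orientation']).as_matrix().round(3))
c=r.camera('scene'); pickle.dump(c,open('scene3.pkl','wb')); print(proj(c,s['position']))
crop(c,190,60,310,210,5,'pics/s3.png')
```

```text
6.375 [0.48470719 0.08453465 0.20913261] [1.03284096 0.36231658 0.64224971] [-0.04869325  0.00258538  0.04698902] 0.0007076426465534515
[[-0.    -0.994  0.113]
 [-0.     0.113  0.994]
 [-1.     0.    -0.   ]]
[239.70298318 127.35810958]
```

View pics/s3.png

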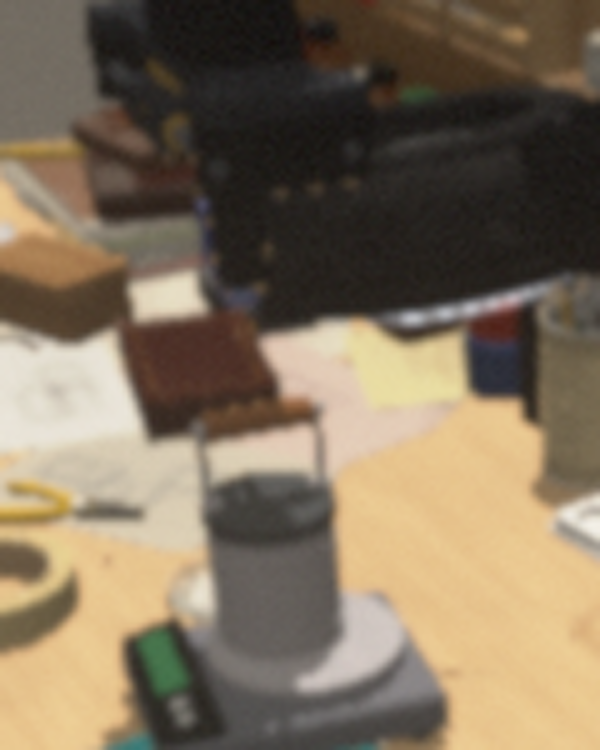

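The fingers shut fully to 0.7 mm and the canister is still on the pan, so the grasp missed. I need to see why before I retry.

Run:
```python
from h import *
s0,s2,s3=load('scene0'),load('scene2'),load('scene3')
for n,c in(('0',s0),('3',s3)):
    x0,y0,x1,y1=225,138,262,155; f=c['frame'][y0:y1,x0:x1].astype(float)
    m=(f[:,:,0]-f[:,:,2]>45)&(f[:,:,0]<190)&(f[:,:,0]-f[:,:,1]>30)
    yy,xx=np.nonzero(m); print(n,len(xx),xx.mean()+x0,yy.mean()+y0)
d=np.abs(s0['frame'].astype(int)-s3['frame']).sum(2)[140:220,200:300]; print('diff in can region',d.max(),d.mean())
print('TCP in s3',proj(s3,[.4847,.0845,.2091]),'grasp pt',proj(s3,[.4847,.0845,.2281]))
n=np.array([.113,.994,0]);u=np.array([.994,-.113,0])
def draw(c,tcp,w,b,k,f):
    x0,y0,x1,y1=b; im=cv2.resize(c['frame'][y0:y1,x0:x1,::-1],None,fx=k,fy=k,interpolation=cv2.INTER_CUBIC)
    im=cv2.convertScaleAbs(im,alpha=1.8,beta=20)
    P=lambda X:tuple(np.round((proj(c,X)-[x0,y0]+.5)*k-.5).astype(int).tolist())
    for sgn,col in((1,(0,255,0)),(-1,(0,0,255))):
        for o in(-.0095,.0095):
            a=np.array(tcp)+sgn*w/2*n+o*u; cv2.line(im,P(a),P(a+[0,0,.038]),col,1)
        a=np.array(tcp)+sgn*w/2*n; cv2.line(im,P(a-.0095*u),P(a+.0095*u),col,1)
    h=np.array([.485,.084,.167]); v=np.array([np.cos(-.11),np.sin(-.11),0]); cv2.line(im,P(h-.028*v),P(h+.028*v),(255,255,0),1)
    cv2.imwrite(f,im)
draw(s2,[.485,.0846,.1496],.087,(205,90,275,180),8,'pics/d2.png')
draw(s3,[.4847,.0845,.2091],.001,(205,70,275,160),8,'pics/d3.png')
```

```text
0 85 241.21176470588236 141.8
3 25 247.84 140.68
diff in can region 200 11.27325
TCP in s3 [239.70759582 127.37617665] grasp pt [238.88769601 119.86677258]
```

View pics/d2.png

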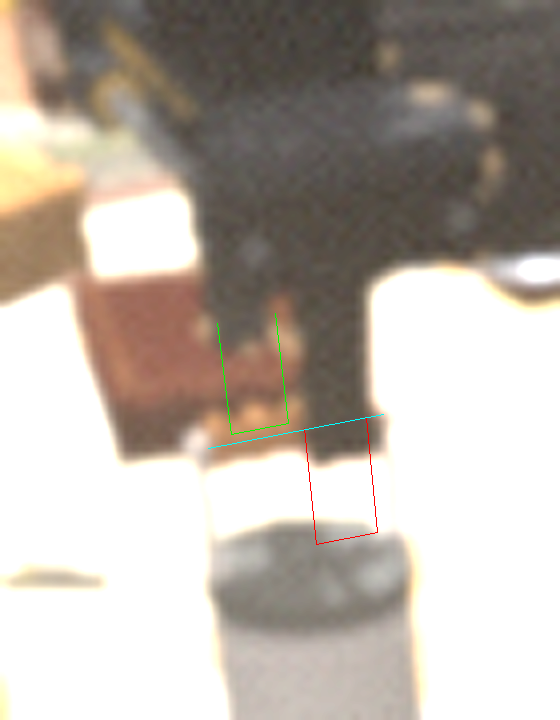

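View pics/d3.png

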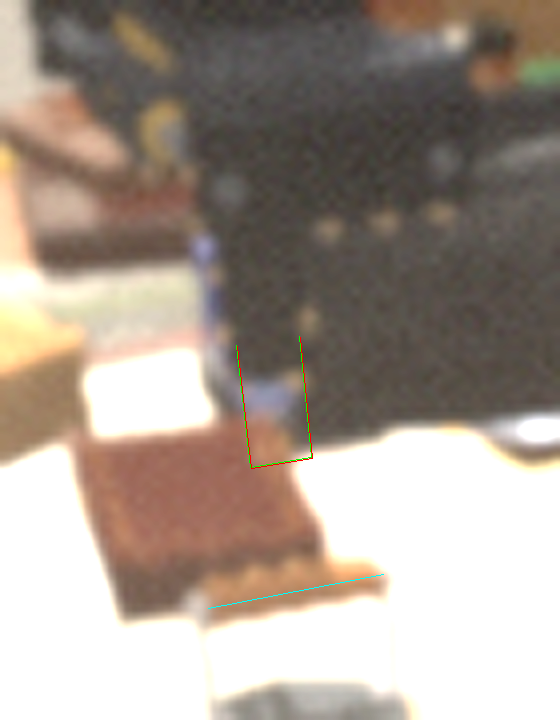

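Run:
```python
from h import *
t,s3=load('top1'),load('scene3')
for z in(.31,.336,.36,.40): print(z,'body right edge',onz(t,247.5,253.7,z).round(4), 'y_expected',.0845-.095)
# tip of shut fingers in s3 
p=(205+(268.+.5)/8-.5,70+(380.5)/8-.5); print(p)
for z in(.2091,.222,.235,.248): print(z,onz(s3,*p,z).round(4))
```

```text
0.31 body right edge [ 0.4792 -0.006   0.31  ] y_expected -0.010499999999999995
0.336 body right edge [ 0.4785 -0.0097  0.336 ] y_expected -0.010499999999999995
0.36 body right edge [ 0.4778 -0.0131  0.36  ] y_expected -0.010499999999999995
0.4 body right edge [ 0.4768 -0.0187  0.4   ] y_expected -0.010499999999999995
(238.0625, 117.0625)
0.2091 [0.5094 0.1495 0.2091]
0.222 [0.4966 0.1176 0.222 ]
0.235 [0.4837 0.0853 0.235 ]
0.248 [0.4709 0.0531 0.248 ]
```

In both scene views the fingertips are about 26 mm higher than the reported TCP, and their horizontal position matches. The jaws therefore shut just above the grip and the canister did not move. I'll reopen, go lower, and check the picture before closing.

drive_tool:
  series: [0,0,0,0,0,0,0,0,0,0,0,0,0,0,0,0,0,0,0,0,0,0,0,0,0,0,0,0,0,0,0,0,0,0,0,0,0.006,0,0,0,0.016,0,0,0,0.028,0,0,0,0.04,0,0,0,0.052,0,0,0,0.064,0,0,0,0.074,0,0,0,0.08,0,0,0,0.083,0,0,0,0.083,0,0,0,0.083,0,0,0]
  hand: 0.087

```text
clock: 8.93
position: [0.4851, 0.0847, 0.1268]
orientation: [-0.471, 0.527, 0.471, 0.528]
force: [0.4, 0.2, 0.1]
gripper_width: 0.0871
```

Run:
```python
from station import r
from h import *
s=r.state(); print(s['clock'],s['position'],s['force'],s['gripper_width'])
c=r.camera('scene'); pickle.dump(c,open('scene4.pkl','wb'))
im=c['frame'][100:200,205:290,::-1]; im=cv2.convertScaleAbs(cv2.resize(im,None,fx=6,fy=6,interpolation=cv2.INTER_CUBIC),alpha=1.5,beta=15)
cv2.imwrite('pics/s4.png',im)
```

```text
8.925 [0.48509016 0.08468317 0.12676109] [0.37211695 0.19617222 0.13361569] 0.08712972937504844
```

View pics/s4.png

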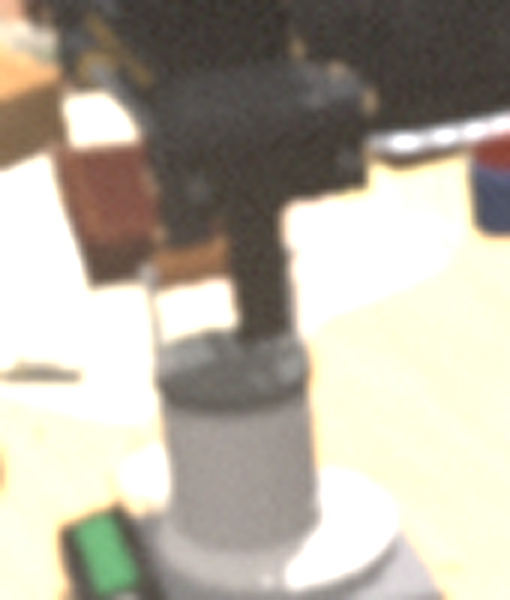

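drive_tool:
  series: [0.003,0,0,0,0.005,0,0,0,0.005,0,0,0,0.005,0,0,0,0.005,0,0,0,0.005,0,0,0,0.005,0,0,0,0.005,0,0,0,0.005,0,0,0,0.005,0,0,0,0.005,0,0,0,0.005,0,0,0,0.005,0,0,0]
  hand: 0
  squeeze: 35

```text
clock: 10.6
position: [0.4848, 0.0846, 0.1214]
orientation: [-0.471, 0.528, 0.471, 0.528]
force: [0.9, -0.2, 0.1]
gripper_width: 0.0149
```

drive_tool:
  series: [-0.002,0,0,0,-0.006,0,0,0,-0.012,0,0,0,-0.018,0,0,0,-0.023,0,0,0,-0.025,0,0,0,-0.025,0,0,0,-0.025,0,0,0]

```text
clock: 11.6
position: [0.4847, 0.0846, 0.1462]
orientation: [-0.471, 0.528, 0.471, 0.527]
force: [0.1, -0.5, -2.3]
gripper_width: 0.015
```

Run:
```python
from station import r
from h import *
s=r.state(); print(s['clock'],s['position'],s['force'],s['wrist_torque'],s['gripper_width'])
c=r.camera('scene'); pickle.dump(c,open('scene5.pkl','wb'))
im=c['frame'][90:200,205:305,::-1]; im=cv2.convertScaleAbs(cv2.resize(im,None,fx=6,fy=5.4,interpolation=cv2.INTER_CUBIC),alpha=1.5,beta=15)
cv2.imwrite('pics/s5.png',im)
```

```text
11.6 [0.48468435 0.08458384 0.14622842] [ 0.12721355 -0.53051593 -2.27119097] [-0.04073681  0.02185538  0.00964509] 0.014982995716830124
```

View pics/s5.png

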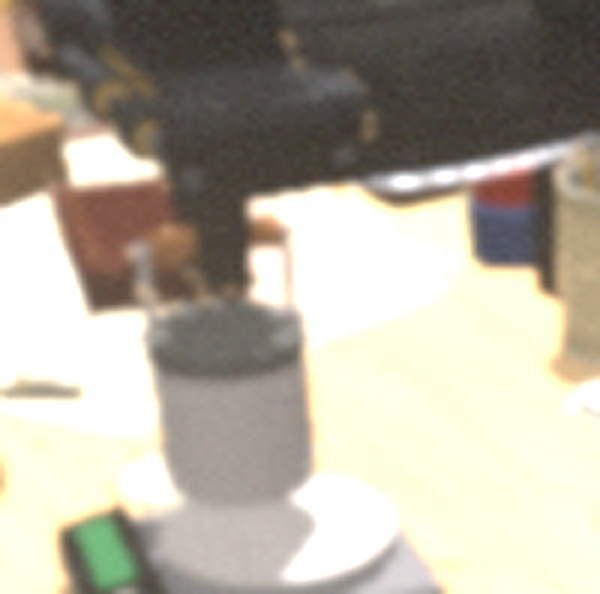

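The canister is off the pan and upright with its base clear, and the force reads 2.3 N. Carrying it to the mat.

drive_tool:
  series: [-0.005,0,-0.001,0,-0.014,-0.001,-0.005,0,-0.024,-0.002,-0.012,0,-0.033,-0.004,-0.022,0,-0.039,-0.006,-0.036,0,-0.04,-0.009,-0.054,0,-0.04,-0.012,-0.074,0,-0.04,-0.016,-0.096,0,-0.04,-0.02,-0.119,0,-0.04,-0.024,-0.143,0,-0.04,-0.028,-0.167,0,-0.04,-0.032,-0.191,0,-0.04,-0.036,-0.214,0,-0.04,-0.04,-0.237,0,-0.04,-0.0435,-0.258,0,-0.04,-0.0465,-0.277,0,-0.04,-0.049,-0.293,0,-0.04,-0.051,-0.304,0,-0.04,-0.052,-0.311,0,-0.04,-0.0525,-0.313,0]

```text
clock: 14.15
position: [0.5014, -0.2327, 0.1863]
orientation: [-0.471, 0.528, 0.471, 0.528]
force: [0.1, 0.0, -2.3]
gripper_width: 0.0152
```

drive_tool:
  series: [0,0,0,0,0,0,0,0,0,0,0,0]

```text
clock: 14.52
position: [0.5016, -0.232, 0.1864]
orientation: [-0.471, 0.527, 0.471, 0.528]
force: [0.2, 0.7, -2.4]
gripper_width: 0.0149
```

Run:
```python
from station import r
from h import *
s=r.state(); print(s['clock'],s['position'],s['orientation'].round(3),s['force'],s['wrist_torque'],s['gripper_width'])
for n in('scene','top'):
    c=r.camera(n); pickle.dump(c,open(n+'6.pkl','wb'))
sc,t=load('scene6'),load('top6')
z0=.045+s['position'][2]-.1214
im,P,circ=overlay(sc,s['position'][0],s['position'][1],np.radians(-6.5),z0,6,(265,170,375,290),'')
circ(.5015,-.232,.056,.008,(255,0,0)); cv2.imwrite('pics/s6.png',im)
crop(t,280,160,420,300,4,'pics/t6.png'); crop(sc,265,170,375,290,5,'pics/s6r.png')
```

```text
14.525 [ 0.50163582 -0.23195002  0.18642272] [-0.471  0.527  0.471  0.528] [ 0.20702487  0.68561098 -2.36497412] [0.04710963 0.01154353 0.0071879 ] 0.014910518518990364
```

View pics/s6.png

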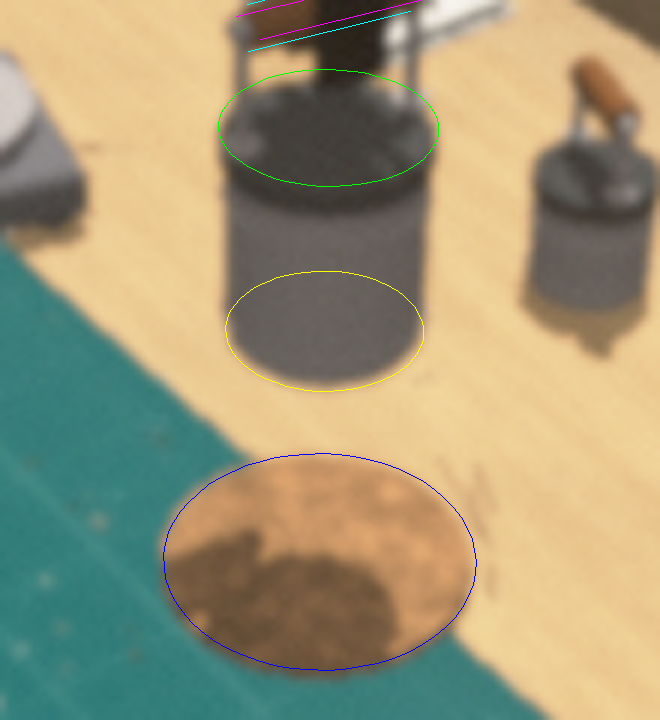

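View pics/t6.png

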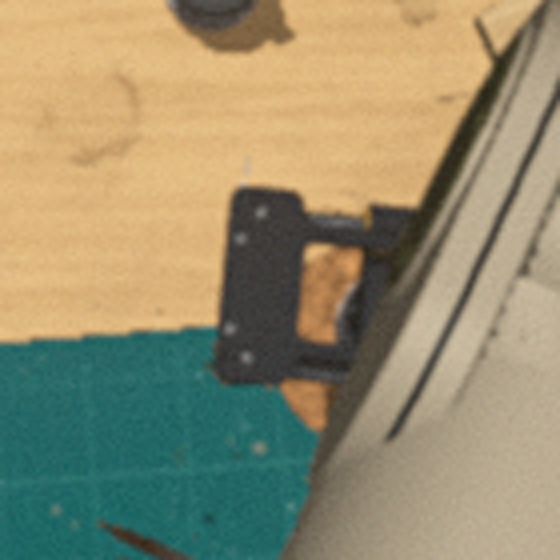

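The overlay matches: the mat ellipse fits, the can is upright and it is centred over the mat. Lowering to just above the mat.

drive_tool:
  series: [0.003,0,0,0,0.01,0,0,0,0.02,0,0,0,0.032,0,0,0,0.044,0,0,0,0.056,0,0,0,0.067,0,0,0,0.077,0,0,0,0.085,0,0,0,0.091,0,0,0,0.095,0,0,0,0.097,0,0,0,0.098,0,0,0,0.099,0,0,0,0.099,0,0,0]

```text
clock: 16.5
position: [0.5016, -0.2323, 0.0875]
orientation: [-0.471, 0.527, 0.471, 0.528]
force: [0.2, 1.0, -2.5]
gripper_width: 0.015
```

drive_tool:
  series: [0.001,0,0,0,0.002,0,0,0,0.003,0,0,0,0.003,0,0,0]

```text
clock: 17.0
position: [0.5016, -0.2325, 0.0845]
orientation: [-0.471, 0.528, 0.471, 0.528]
force: [0.0, -0.3, -0.7]
gripper_width: 0.015
```

drive_tool:
  series: [0.001,0,0,0,0.001,0,0,0]

```text
clock: 17.25
position: [0.5022, -0.2327, 0.0845]
orientation: [-0.471, 0.527, 0.47, 0.528]
force: [-2.2, 0.3, 9.2]
gripper_width: 0.015
```

Run:
```python
from station import r
from h import *
s=r.state(); print(s['clock'],s['position'],s['force'],s['wrist_torque'],s['gripper_width'])
c=r.camera('scene'); pickle.dump(c,open('scene7.pkl','wb'))
im,P,circ=overlay(c,.5015,-.2322,np.radians(-6.5),.008,6,(265,185,375,305),'')
circ(.5015,-.232,.056,.008,(255,0,0)); cv2.imwrite('pics/s7.png',im)
```

```text
17.25 [ 0.50221929 -0.23268716  0.08451608] [-2.19892044  0.25727855  9.23830456] [ 0.2124186   0.57808803 -0.03422232] 0.014993540458546114
```

View pics/s7.png

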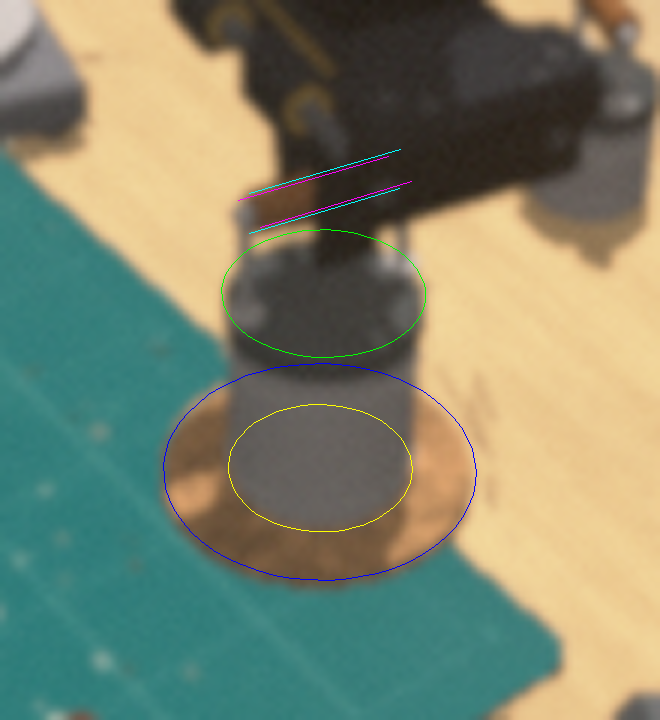

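The base is seated in the middle of the mat with a contact force of about 9 N. I'll relieve 1 mm and then open.

drive_tool:
  series: [-0.001,0,0,0,-0.001,0,0,0]

```text
clock: 17.55
position: [0.5016, -0.2322, 0.0845]
orientation: [-0.471, 0.527, 0.471, 0.528]
force: [0.6, 0.5, 1.9]
gripper_width: 0.0148
```

drive_tool:
  series: [0,0,0,0,0,0,0,0,0,0,0,0,0,0,0,0,0,0,0,0,0,0,0,0,0,0,0,0,0,0,0,0,0,0,0,0,0,0,0,0]
  hand: 0.087

```text
clock: 18.8
position: [0.5016, -0.2323, 0.0844]
orientation: [-0.471, 0.528, 0.471, 0.528]
force: [-0.5, -0.4, 0.0]
gripper_width: 0.0868
```

drive_tool:
  series: [-0.003,0,0,0,-0.009,0,0,0,-0.018,0,0,0,-0.03,0,0,0,-0.043,0,0,0,-0.057,0,0,0,-0.072,0,0,0,-0.088,0,0,0,-0.104,0,0,0,-0.12,0,0,0,-0.135,0,0,0,-0.147,0,0,0,-0.155,0,0,0,-0.16,0,0,0,-0.16,0,0,0]

```text
clock: 20.68
position: [0.5016, -0.2323, 0.2445]
orientation: [-0.471, 0.528, 0.471, 0.528]
force: [0.4, 0.5, -0.3]
gripper_width: 0.0868
```

Run:
```python
from station import r
from h import *
s=r.state(); print(s['clock'],s['position'],s['force'],s['gripper_width'])
c=r.camera('scene'); pickle.dump(c,open('scene8.pkl','wb'))
im,P,circ=overlay(c,.5015,-.2322,np.radians(-6.5),.008,5,(265,175,405,295),'')
circ(.5015,-.232,.056,.008,(255,0,0)); cv2.imwrite('pics/s8.png',im)
a,b=load('scene0')['frame'],c['frame']; print('spare region diff',np.abs(a[175:225,345:385].astype(int)-b[175:225,345:385]).mean())
```

```text
20.675 [ 0.5016176  -0.23234592  0.24446346] [ 0.4421692   0.47404312 -0.31114139] 0.08678371595914845
spare region diff 3.328333333333333
```

View pics/s8.png

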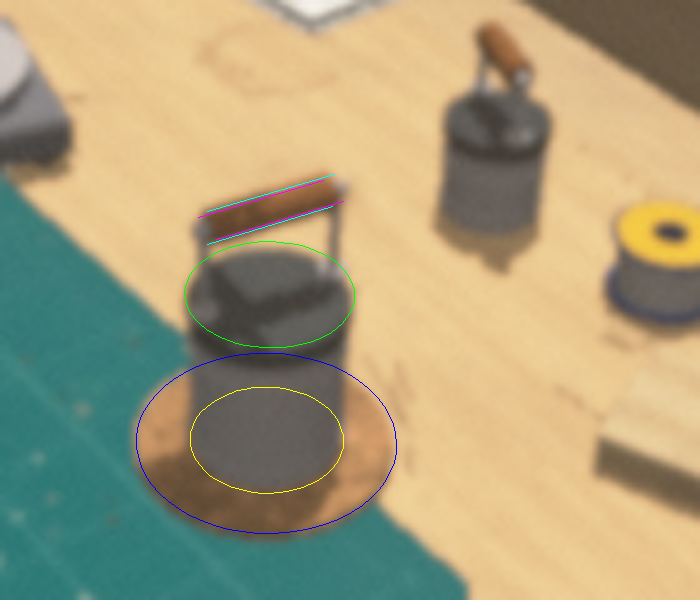

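The canister stands upright and central on the mat. Its base fits the model ellipse to within about 2 mm, the gripper is clear, and the spare has not moved. Handing in.

Run:
```python
from station import r
print(r.hand_in()); print(r.state()['clock'])
```

```text
the job is handed in; nothing more can be done
None
the job is handed in; nothing more can be done
```

I lifted the canister off the scale by its handle, carried it upright, stood it on the cork mat and handed the job in at about 20.7 s. The hand-in gives no verdict, so what follows rests on my own checks.

- **First grasp missed:** the jaws shut just above the handle without moving the canister. In the pictures the fingertips sit about 26 mm higher than the reported tool position, which disagrees with the given tool frame. I went 28 mm lower and the second grasp held: fingers stopped at 15 mm, about 2.3 N lifted.
- **Canister:** in the last scene picture it stands upright, about 2 mm or less from the mat's centre, with its base wholly on the mat.
- **Smaller canister:** it looks unchanged from the start.
- **Gripper:** it is open and about 7 cm or more above the handle, with no contact force.
- **Not checked:** I took no final top view; in the one taken over the mat the arm hid the canister. The final position therefore rests on the scene camera and the arm's own readings, which agree.

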